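Centre-punch the last screw hole of a mending plate

TASK

The mending plate on the repaired bread-rack slat still lacks one screw: mark that place for the drill. Take the automatic centre punch out of the wooden tool block, set its point through the plate's one open screw hole onto the wood and, holding it upright, press it straight down until it snaps, then ease off at once instead of forcing it further; fire it nowhere else and do not shove the slat about. Afterwards stand the punch upright and fully home in the block hole it came from, and leave the screwdriver, loaf, screw tin and tape measure where they are.

Things in the scene. Friction and masses are not known exactly. Their poses are not given: they have to be found in the camera images.
- punch: automatic (spring) centre punch of steel, about 0.17 kg, standing nose down in a hole of the tool block. Round knurled sleeve, 16 mm thick, 92 mm long, with a nose below it. Origin on the axis at the sleeve's lower end (the shoulder, which rests on the block's top); z runs up the axis, the cap ends at z = 92 mm. Grip the sleeve; it may slip or swing a little between the fingers.
- punch_tip (a point): end of the punch's point, on its axis, 40 mm below the punch's origin while the nose is fully out; moves with the nose. The nose is 8 mm thick from the sleeve down to 23 mm, 5 mm thick from 26 to 38 mm, and ends in a 90 degree point with a 1 mm flat.
- punch_nose (a joint): how far the nose is pushed into the sleeve (m), 0 fully out. A spring inside resists: 3 to 7 N at first, in the end rising by 2 N per mm to 11 to 15 N; there the striker lets go and within 2 mm more the force falls to 4 to 7 N: the snap. The stroke at which it lets go depends on how the punch is set, 2 to 12 mm, and cannot be seen; about 3 mm later comes a solid stop, where force climbs steeply. Lifted off, the nose comes out.
- punch_striker (a joint): how far the striker inside the sleeve is drawn aside (m): 0 at rest (up to 0.002 in some settings), growing to about 0.004 as the nose is pressed in and over 0.0044 only once it has let go (the punch has tripped); it goes back to rest as the nose comes out
- slat: pine slat of the bread rack, 260 x 110 x 28 mm, about 0.75 kg, loose and flat on the steel table; on the middle of its top a steel mending plate, 140 x 50 x 4 mm, bridges a break. Three of the plate's four holes hold screws with dark cross heads; the fourth, at (45, 11) mm, is open. Origin at the centre of the underside, x along the slat, z up; the plate's upper face is at z = 32 mm.
- hole_bottom (a point): middle of the open hole, on the wood at its bottom: (45, 11, 28) mm in the slat's frame. The hole is a 45 degree countersink, 11 mm wide at the plate's upper face and 6 mm wide from 1.5 mm above the wood downward; the wood lies 4 mm below the plate's upper face.
- block: drilled wooden tool block, 60 x 130 x 60 mm, standing fixed on the table; three holes in a row along its long (y) axis. Origin at the centre of the underside, z up; the top is at z = 60 mm.
- block_hole (a point): mouth of the punch's hole in the block's top, on its axis: 11 mm wide, 55 mm deep, at the -y end of the block, (0, -42, 60) mm in the block's frame. When the punch is home its origin lies at this point.
- screwdriver: bystander: black-handled screwdriver standing in the block's hole at (0, 40) mm, handle 26 mm thick and 80 mm tall above the block's top; origin at the handle's lower end
- loaf: bystander: brown bread loaf, 190 x 90 x 75 mm, on the table; origin at the centre of its underside
- screw_tin: bystander: open aluminium tin, 75 x 55 x 28 mm, with wood screws; origin at the centre of its underside
- tape_measure: bystander: grey tape measure, 68 x 36 x 62 mm, standing on the table; origin at the centre of its underside
Mind the look-alikes: they are no part of the job. Of the things that look like the block, take the one that is farthest to the robot's right at the start.

How it is judged:
On the way, in this order (a step that is already met when the one before it is completed fails the run):
1. the punch is lifted out of the block (z of punch_tip in the frame of block_hole above 0.005 m), for 0.2 s.
2. with its point on the wood in the open hole and held upright (within 7 degrees), the punch is pressed until it trips (value of joint punch_striker above 0.0044 m and distance between punch_tip and hole_bottom below 0.0035 m and angle between punch's own z axis and vertical below 0.12 rad), for 0.05 s.
At the end, for the whole second after the job is handed in: the punch stands upright (within 6 degrees) and at rest in its own hole of the block, its shoulder within 4 mm of the hole's mouth, the nose fully out (within 2 mm); the slat is within 15 mm of where it lay and the bystanders within 30 mm of where they stood (distance between punch and block_hole below 0.004 m and angle between punch's own z axis and vertical below 0.1 rad and value of joint punch_nose below 0.002 m and linear speed of punch below 0.02 m/s and distance of slat from where it was at the start of the episode below 0.015 m and distance of each of screwdriver, loaf, screw_tin, tape_measure from where it was at the start of the episode below 0.03 m); the robot touches nothing.
It fails at once if the punch is fired anywhere but in the open hole (its point over 3.5 mm from the middle of the hole's bottom) (value of joint punch_striker above 0.0044 m and distance between punch_tip and hole_bottom above 0.0035 m).
It fails at once if the punch is forced onto the work with more than 25 N (contact force between punch and slat above 25 N).
It fails at once if the slat is shoved by more than 15 mm (distance of slat from where it was at the start of the episode above 0.015 m).
It fails at once if the screwdriver, loaf, screw tin or tape measure is moved by more than 30 mm (distance of any of screwdriver, loaf, screw_tin, tape_measure from where it was at the start of the episode above 0.03 m).
It also fails if it takes over 70 s, if anything falls off the work surface, if the arm or the gripper's body presses on something with over 40 N, if the wrist force passes 120 N, or if a joint passes its speed limit or range.

ROBOT

A 7-joint arm with a two-finger parallel gripper is mounted at the origin on the work surface. World frame = base frame: x ahead of the robot, y to its left, z up, the work surface at z = 0. Lengths are in m, angles in rad, forces in N, time in s.
With the tool pointing down it reaches from about 0.425 to 0.95 m from the base axis. Payload 16.7 kg.
Tool frame: the origin (TCP) lies on the centre line of the jaws, within the pads' length; the fingertips stand 25 mm ahead of it and the grasp point (between the pads) lies 6 mm ahead of it (robot.finger_overhang is the distance from the TCP to the fingertips, in m); z points along the fingers, y is the line along which they close (so a half turn about z gives the same grasp; the last joint's range is limited). The gripper opens to 94 mm and grips with 3 to 60 N. Pads are 16 mm wide; open, the fingers measure 119 mm over their backs; the gripper's body (75 mm by 177 mm) begins 78 mm behind the grasp point.
Start: joints at [1.161, 0.426, 0.074, 1.606, -0.034, 1.111, -0.067], TCP at [0.174, -0.652, 0.23] pointing down, gripper open.
Joint ranges: [-2.85, 2.85], [-0.5, 2.14], [-1.23, 1.37], [0.21, 2.46], [-1.02, 4.16], [0.16, 2.05], [-2.73, 2.73]. Speed limits (rad/s): [1.89, 1.89, 2.39, 2.39, 3.01, 3.01, 3.01].

INTERFACE

Orientations are given as [roll, pitch, yaw] about the fixed x, y, z axes, in that order (R = Rz(yaw) Ry(pitch) Rx(roll)).
In Python, from cell import robot, optics, ticket gives the robot as it stands. The module is installed in compiled form; this text tells all that it offers.
- The arm moves only by the tool jog_arm, never from a script. Its argument "commands" is a list of rows, each an object of numbers: "tx", "ty", "tz": the shift along the tool's x, y, z in mm; "wx", "wy", "wz": the turn, a rotation vector about the tool's x, y, z in rad. A call has 1 to 5 rows; each row is the pose to reach, as a shift and turn from the pose commanded when the call began, along the tool's axes at that moment; what a row does not reach only later rows make up. A row lasts 1/12 s, in which the tool goes at most 41.7 mm and 7.16 degrees, less where a joint would pass 70% of its speed; a pose out of reach is approached as far as the arm can. A call with a gripper value outside its range is refused whole. "jaw" is the opening, from 0 (shut) to 1 (fully open), set as the call begins (left out, the last holds). The fingers move at their own pace and stop on an object; "grip_force" is the grip in N (left out, the last holds). Time passes only in rows, so rows that repeat a pose let the fingers close. It gives the time, the measured TCP pose, the force, the opening and the grip force at its end, in the units of the state.
- robot.get_state(): the state, without advancing time (a new reading comes with each control period).
- optics.read_camera(name): name is "scene" or "top" or "wrist"; returns a dict with "image" (400x640x3 uint8, red, green, blue), "fx", "fy", "cx", "cy" (pixels), "k1" (the pictures are not rectified: a ray, as slopes to the right and down, at radius r is drawn at 1 + k1 r^2 times it, then the intrinsics apply), "rvec" (rotation vector, rad) and "tvec" (3), from world to camera coordinates, as OpenCV has them. Camera axes: x right, y down, z forward; pixel columns grow to the right and rows downward; lengths in m; the calibration is good to about 2 mm. A picture is of the moment at which its call begins. There is no depth.
- ticket.sign_off(): hands the job in; it is judged then, once.
The state is a dict: "clock": time; "joints": joint angles; "joint_velocities": joint speeds; "joint_efforts": joint torques, N m; "ee_pos": TCP position; "eef_rot": TCP orientation; "ft_force": force on the tool from outside, world axes, zero at the start; "torque": the same for the moment, N m; "finger_gap": finger opening in m; "gripper_force": force on a finger pad.
Only numpy, scipy, OpenCV 4.12 (cv2) and the standard library are available. Lean on these libraries where they do the work, as an engineer would, in place of code of your own. Each camera call takes 0.05 s, during which the arm holds its last target. There are 200 camera calls.

## Working session

There is one attempt and no reset: what is moved stays moved. The work goes in short steps, Python scripts to look and compute and a tool call to move; the robot and the scene stay as the last step left them, time stands still between calls to the robot, and variables do not carry over. Pictures are saved under pics/ and viewed, at most 10 in all, crops included, and the job is handed in when it is done.

Besides the shell and the picture viewer there is one more tool, called after "Request:" by a JSON object that holds its "api" and its "payload", one argument or row to a line. jog_arm: Moves the arm, as the interface text tells. Its arguments: {"type":"object","properties":{"commands":{"type":"array"},"jaw":{"type":"number"},"grip_force":{"type":"number"}},"required":["commands"]}

```bash
mkdir -p pics
cat > h.py <<'E'
import numpy as np, cv2
from cell import robot, optics, ticket
def cam(n): 
    c=optics.read_camera(n); c['R']=cv2.Rodrigues(np.array(c['rvec'],float))[0]; c['t']=np.array(c['tvec'],float).ravel(); return c
def ray(c,u,v):
    d=np.array([(u-c['cx'])/c['fx'],(v-c['cy'])/c['fy']]); s=d.copy()
    for _ in range(30): s=d/(1+c['k1']*(s@s))
    return -c['R'].T@c['t'], c['R'].T@np.array([*s,1])
def atz(c,u,v,z):
    o,d=ray(c,u,v); return o+d*(z-o[2])/d[2]
def proj(c,P):
    p=c['R']@np.array(P,float)+c['t']; s=p[:2]/p[2]; s=s*(1+c['k1']*(s@s))
    return np.array([c['fx']*s[0]+c['cx'],c['fy']*s[1]+c['cy']])
def save(c,n,box=None,k=1):
    im=c['image'][:,:,::-1]
    if box: im=im[box[1]:box[3],box[0]:box[2]]
    cv2.imwrite('pics/'+n,cv2.resize(im,None,fx=k,fy=k,interpolation=cv2.INTER_CUBIC))
E
python3 - <<'E'
from h import *
a=cam('top');b=cam('scene');np.save('top0.npy',a,allow_pickle=True);np.save('sc0.npy',b,allow_pickle=True)
save(a,'top.png',k=1.25);save(b,'scene.png',k=1.25)
s=robot.get_state();print(s)
E
```

```text
{'clock': 0.1, 'joints': array([ 1.16048665,  0.42671591,  0.07384193,  1.60653092, -0.03411621,
        1.11080517, -0.06710027]), 'joint_velocities': array([ 9.45333995e-04, -9.36899412e-05,  1.30998268e-03, -2.15949750e-03,
        1.70196233e-03,  1.32114024e-03,  1.54382366e-03]), 'joint_efforts': array([ 1.02554087e-02, -9.37453938e+01,  3.67811970e+00, -4.55042696e+01,
       -4.85265115e-02,  1.68033742e-02, -2.04798141e-05]), 'ee_pos': array([ 0.173949  , -0.6518205 ,  0.22981964]), 'eef_rot': array([-3.14039426e+00,  6.87676426e-05,  2.60781064e-01]), 'ft_force': array([ 0.82243007,  0.17635402, -0.3387039 ]), 'torque': array([-0.00374024, -0.02098034, -0.02485919]), 'gripper_force': 0.0, 'finger_gap': 0.09415876741724671}
```

View pics/top.png

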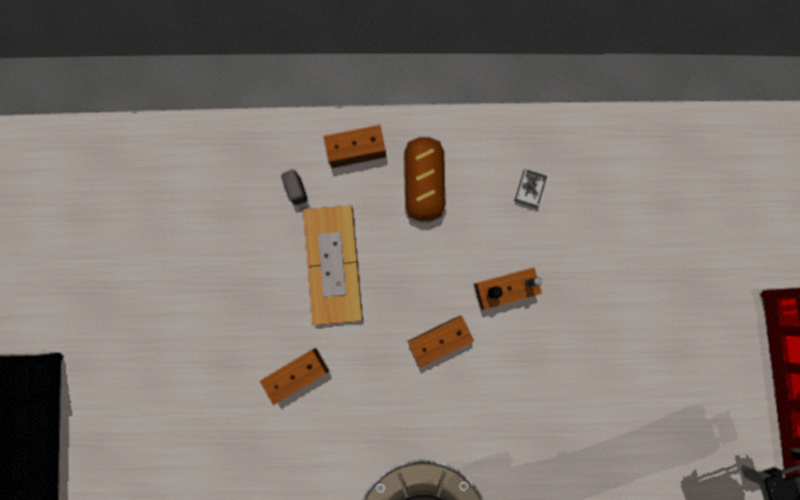

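View pics/scene.png

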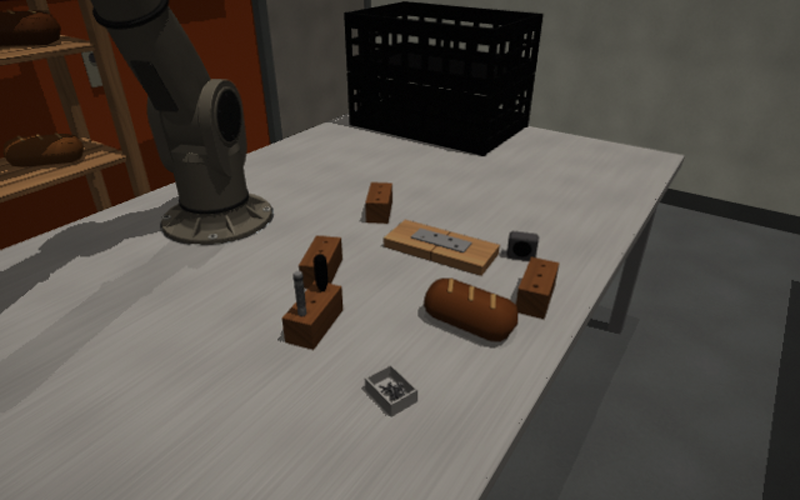

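Candidate blocks (top.png px): (355,147), (440,341) and (294,376) are empty. (508,289) is the farthest right and holds the punch at about (533,283) and the screwdriver at (494,292). I choose (508,289). The slat's open hole looks like the light spot at (338,284). Next is a close crop of both.

Run:
```python
from h import *
a=np.load('top0.npy',allow_pickle=True).item();b=np.load('sc0.npy',allow_pickle=True).item()
im=a['image'][:,:,::-1]
c1=cv2.resize(im[155:270,235:300],None,fx=5,fy=5,interpolation=cv2.INTER_CUBIC)
c2=cv2.resize(im[205:260,370:445],None,fx=5,fy=5,interpolation=cv2.INTER_CUBIC)
c3=cv2.resize(b['image'][200:290,220:285,::-1],None,fx=3,fy=3,interpolation=cv2.INTER_CUBIC)
o=np.zeros((575,720,3),np.uint8);o[:575,:325]=c1;o[:275,330:705]=c2;o[285:555,330:525]=c3
cv2.imwrite('pics/crop.png',o)
for n,z,p in [('blk',.06,(508,289)),('cap',.152,(535,281)),('hole',.032,(338,284))]: print(n,atz(a,p[0]/1.25,p[1]/1.25,z))
```

```text
blk [ 0.51680924 -0.19466594  0.06      ]
cap [ 0.52858153 -0.23264829  0.152     ]
hole [0.53670132 0.17518135 0.032     ]
```

View pics/crop.png

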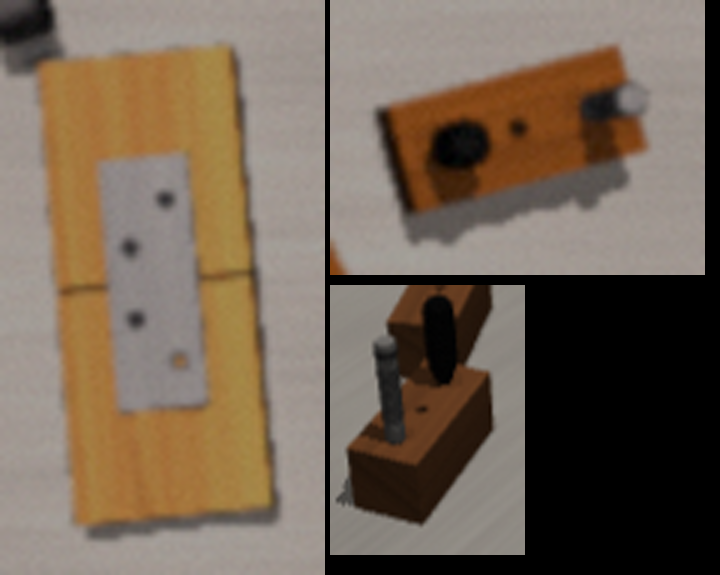

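The crop shows the punch in the block's lower-right hole (cap at crop (632,98)), with the screwdriver at the other end. Three screws are dark, and the open hole shows wood at crop (180,360), which is raw px (271,227).

Run:
```python
from h import *
a=np.load('top0.npy',allow_pickle=True).item();b=np.load('sc0.npy',allow_pickle=True).item()
f=lambda x,y:(370+(x-330)/5,205+y/5)
C=[atz(a,*f(*p),.06) for p in [(390,107),(617,47),(647,150),(410,213)]]
d=(C[1]+C[2]-C[0]-C[3])/2;n=np.linalg.norm(d);u=d/n; cen=np.mean(C,0)
print('blk c',cen,'len',n,'-y dir',u,'hole',cen+.042*u)
cap=atz(a,*f(632,98),.152);print('cap',cap)
g=lambda x,y:(220+(x-330)/3,200+(y-285)/3)
print('scene cap',atz(b,*g(386,342),.152),'base',atz(b,*g(395,438),.06))
print('hole',atz(a,271,227,.030))
# slat dir from plate corners
k=lambda x,y:(235+x/5,155+y/5)
P=[atz(a,*k(*p),.032) for p in [(98,160),(187,153),(207,403),(117,411)]]
e=(P[2]+P[3]-P[0]-P[1])/2; print('slat +x dir',e/np.linalg.norm(e),np.linalg.norm(e),'c',np.mean(P,0))
```

```text
blk c [ 0.51778497 -0.19702821  0.06      ] len 0.1304891533119898 -y dir [ 0.23304094 -0.97246692  0.        ] hole [ 0.52757269 -0.23787182  0.06      ]
cap [ 0.52895006 -0.23869938  0.152     ]
scene cap [ 0.53127388 -0.241006    0.152     ] base [ 0.52751384 -0.23928522  0.06      ]
hole [0.53731565 0.17375937 0.03      ]
slat +x dir [-0.99763018 -0.0688042   0.        ] 0.13959210030520375 c [0.58118041 0.1884972  0.032     ]
```

Request:
{"api": "jog_arm", "payload": {
  "commands": [
    {"tx": 32,"ty": -22,"wz": -0.103},
    {"tx": 64,"ty": -44,"wz": -0.206},
    {"tx": 96,"ty": -66,"wz": -0.309},
    {"tx": 128,"ty": -88,"wz": -0.412},
    {"tx": 160,"ty": -110,"wz": -0.515}
  ],
  "jaw": 0.6
}}

```text
schema error: expected keys tx, ty, tz, wx, wy, wz
```

Request:
{"api": "jog_arm", "payload": {
  "commands": [
    {"tx": 39,"ty": -3,"wz": -0.103},
    {"tx": 78,"ty": -7,"wz": -0.206},
    {"tx": 116,"ty": -10,"wz": -0.309},
    {"tx": 155,"ty": -13,"wz": -0.412},
    {"tx": 194,"ty": -17,"wz": -0.515}
  ]
}}

```text
schema error: expected keys tx, ty, tz, wx, wy, wz
```

Request:
{"api": "jog_arm", "payload": {
  "commands": [
    {"tx": 32,"ty": -22,"tz": 0,"wx": 0,"wy": 0,"wz": -0.103},
    {"tx": 64,"ty": -44,"tz": 0,"wx": 0,"wy": 0,"wz": -0.206},
    {"tx": 96,"ty": -66,"tz": 0,"wx": 0,"wy": 0,"wz": -0.309},
    {"tx": 128,"ty": -88,"tz": 0,"wx": 0,"wy": 0,"wz": -0.412},
    {"tx": 160,"ty": -110,"tz": 0,"wx": 0,"wy": 0,"wz": -0.515}
  ],
  "jaw": 0.6
}}

```text
clock: 0.52
ee_pos: [0.301, -0.5029, 0.2302]
eef_rot: [-3.141, 0.0, 0.781]
ft_force: [0.8, -0.4, 0.3]
finger_gap: 0.064
gripper_force: 0.0
```

Request:
{"api": "jog_arm", "payload": {
  "commands": [
    {"tx": 39,"ty": -3,"tz": 0,"wx": 0,"wy": 0,"wz": -0.103},
    {"tx": 78,"ty": -7,"tz": 0,"wx": 0,"wy": 0,"wz": -0.206},
    {"tx": 116,"ty": -10,"tz": 0,"wx": 0,"wy": 0,"wz": -0.309},
    {"tx": 155,"ty": -13,"tz": 0,"wx": 0,"wy": 0,"wz": -0.412},
    {"tx": 194,"ty": -17,"tz": 0,"wx": 0,"wy": 0,"wz": -0.515}
  ]
}}

```text
clock: 0.93
ee_pos: [0.4277, -0.355, 0.2305]
eef_rot: [-3.142, 0.0, 1.296]
ft_force: [0.4, -0.3, 0.4]
finger_gap: 0.0565
gripper_force: 0.0
```

Request:
{"api": "jog_arm", "payload": {
  "commands": [
    {"tx": 28,"ty": 13,"tz": 0,"wx": 0,"wy": 0,"wz": -0.102},
    {"tx": 56,"ty": 26,"tz": 0,"wx": 0,"wy": 0,"wz": -0.204},
    {"tx": 84,"ty": 40,"tz": 0,"wx": 0,"wy": 0,"wz": -0.306},
    {"tx": 112,"ty": 53,"tz": 0,"wx": 0,"wy": 0,"wz": -0.408},
    {"tx": 139,"ty": 66,"tz": 0,"wx": 0,"wy": 0,"wz": -0.51}
  ]
}}

```text
clock: 1.35
ee_pos: [0.5294, -0.2398, 0.2304]
eef_rot: [-3.141, -0.0, 1.806]
ft_force: [1.0, -0.8, 1.2]
finger_gap: 0.0565
gripper_force: 0.0
```

Run:
```python
from h import *
c=cam('wrist');np.save('w1.npy',c,allow_pickle=True);save(c,'w1.png',k=1.25)
print(robot.get_state()['ee_pos'],robot.get_state()['eef_rot'],robot.get_state()['joints'])
for P in [(.529,-.239,.152),(.529,-.239,.06)]: print(proj(c,P)*1.25)
```

```text
[ 0.53309992 -0.2344769   0.23049863] [ 3.13942120e+00 -1.89219512e-03  1.81973090e+00] [ 0.66064738  0.30698105 -0.43321113  1.79628868  0.14216226  1.06842154
  0.42564672]
[401.81376504 275.9849613 ]
[401.97060982 238.32968936]
```

View pics/w1.png

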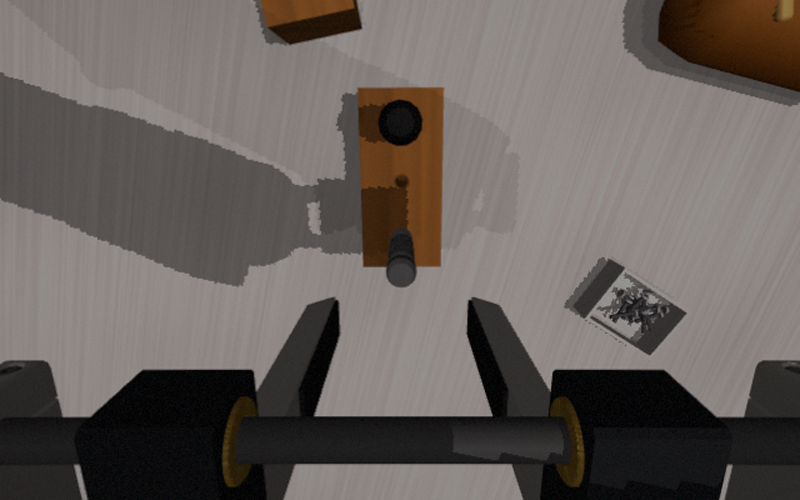

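The wrist view shows the punch cap at (401,271) and its base at (401,232), in the farthest-right block and centred between the fingers. The along-finger prediction is within about 4 mm.

Request:
{"api": "jog_arm", "payload": {
  "commands": [
    {"tx": 0,"ty": 0,"tz": 25,"wx": 0,"wy": 0,"wz": 0},
    {"tx": 0,"ty": 0,"tz": 50,"wx": 0,"wy": 0,"wz": 0},
    {"tx": 0,"ty": 0,"tz": 75,"wx": 0,"wy": 0,"wz": 0},
    {"tx": 0,"ty": 0,"tz": 95,"wx": 0,"wy": 0,"wz": 0},
    {"tx": 0,"ty": 0,"tz": 95,"wx": 0,"wy": 0,"wz": 0}
  ]
}}

```text
clock: 1.82
ee_pos: [0.5264, -0.2407, 0.1316]
eef_rot: [-3.137, -0.004, 1.8]
ft_force: [-0.2, 0.8, 0.4]
finger_gap: 0.0562
gripper_force: 0.0
```

Run:
```python
from h import *
c=cam('wrist');c=cam('wrist');c=cam('wrist');np.save('w2.npy',c,allow_pickle=True);save(c,'w2.png',k=1.25)
s=robot.get_state();print(s['ee_pos'],s['eef_rot'])
for P in [(.529,-.239,.152),(.529,-.239,.06)]: print(proj(c,P)*1.25)
```

```text
[ 0.52906652 -0.24146192  0.13640084] [3.14106588e+00 1.67081881e-04 1.80040956e+00]
[405.06574107 357.37033626]
[404.21941969 275.76088453]
```

View pics/w2.png

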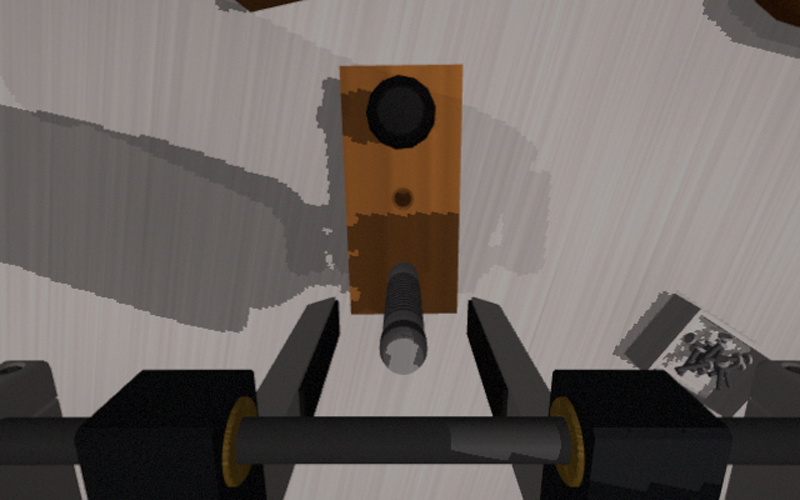

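The punch cap is at (403,351) and the base at (402,268), midway between the fingers. I shift 3 mm along tool x, finish the descent and grip.

Request:
{"api": "jog_arm", "payload": {
  "commands": [
    {"tx": 2,"ty": 0,"tz": 10,"wx": 0,"wy": 0,"wz": 0},
    {"tx": 3,"ty": 0,"tz": 20,"wx": 0,"wy": 0,"wz": 0},
    {"tx": 3,"ty": 0,"tz": 20,"wx": 0,"wy": 0,"wz": 0},
    {"tx": 3,"ty": 0,"tz": 20,"wx": 0,"wy": 0,"wz": 0},
    {"tx": 3,"ty": 0,"tz": 20,"wx": 0,"wy": 0,"wz": 0}
  ]
}}

```text
clock: 2.38
ee_pos: [0.5281, -0.2384, 0.1157]
eef_rot: [3.141, 0.0, 1.801]
ft_force: [0.4, -1.0, 0.3]
finger_gap: 0.0557
gripper_force: 0.0
```

Request:
{"api": "jog_arm", "payload": {
  "commands": [
    {"tx": 0,"ty": 0,"tz": 0,"wx": 0,"wy": 0,"wz": 0},
    {"tx": 0,"ty": 0,"tz": 0,"wx": 0,"wy": 0,"wz": 0},
    {"tx": 0,"ty": 0,"tz": 0,"wx": 0,"wy": 0,"wz": 0},
    {"tx": 0,"ty": 0,"tz": 0,"wx": 0,"wy": 0,"wz": 0},
    {"tx": 0,"ty": 0,"tz": 0,"wx": 0,"wy": 0,"wz": 0}
  ],
  "jaw": 0,
  "grip_force": 55
}}

```text
clock: 2.8
ee_pos: [0.5281, -0.2384, 0.1156]
eef_rot: [3.141, 0.0, 1.801]
ft_force: [-0.4, -0.7, -0.0]
finger_gap: 0.0263
gripper_force: 0.0
```

Request:
{"api": "jog_arm", "payload": {
  "commands": [
    {"tx": 0,"ty": 0,"tz": 0,"wx": 0,"wy": 0,"wz": 0},
    {"tx": 0,"ty": 0,"tz": 0,"wx": 0,"wy": 0,"wz": 0},
    {"tx": 0,"ty": 0,"tz": 0,"wx": 0,"wy": 0,"wz": 0}
  ]
}}

```text
clock: 3.05
ee_pos: [0.528, -0.2384, 0.1155]
eef_rot: [3.142, -0.0, 1.801]
ft_force: [0.2, 0.4, 0.3]
finger_gap: 0.0155
gripper_force: 55.0
```

Request:
{"api": "jog_arm", "payload": {
  "commands": [
    {"tx": 0,"ty": 0,"tz": -15,"wx": 0,"wy": 0,"wz": 0},
    {"tx": 0,"ty": 0,"tz": -45,"wx": 0,"wy": 0,"wz": 0},
    {"tx": 0,"ty": 0,"tz": -80,"wx": 0,"wy": 0,"wz": 0},
    {"tx": 0,"ty": 0,"tz": -115,"wx": 0,"wy": 0,"wz": 0},
    {"tx": 0,"ty": 0,"tz": -150,"wx": 0,"wy": 0,"wz": 0}
  ]
}}

```text
clock: 3.47
ee_pos: [0.5275, -0.2381, 0.2669]
eef_rot: [-3.141, -0.001, 1.801]
ft_force: [0.6, -0.3, -1.4]
finger_gap: 0.0153
gripper_force: 55.0
```

Request:
{"api": "jog_arm", "payload": {
  "commands": [
    {"tx": 0,"ty": 0,"tz": 0,"wx": 0,"wy": 0,"wz": 0},
    {"tx": 32,"ty": 8,"tz": 0,"wx": 0,"wy": 0,"wz": 0},
    {"tx": 64,"ty": 16,"tz": 0,"wx": 0,"wy": 0,"wz": 0},
    {"tx": 98,"ty": 25,"tz": 0,"wx": 0,"wy": 0,"wz": 0},
    {"tx": 133,"ty": 34,"tz": 0,"wx": 0,"wy": 0,"wz": 0}
  ]
}}

```text
clock: 3.88
ee_pos: [0.5304, -0.1, 0.2653]
eef_rot: [-3.141, 0.0, 1.8]
ft_force: [0.9, -0.1, -1.5]
finger_gap: 0.0152
gripper_force: 55.0
```

Request:
{"api": "jog_arm", "payload": {
  "commands": [
    {"tx": 34,"ty": 9,"tz": 0,"wx": 0,"wy": 0,"wz": 0},
    {"tx": 69,"ty": 18,"tz": 0,"wx": 0,"wy": 0,"wz": 0},
    {"tx": 104,"ty": 27,"tz": 0,"wx": 0,"wy": 0,"wz": 0},
    {"tx": 139,"ty": 36,"tz": 10,"wx": 0,"wy": 0,"wz": 0},
    {"tx": 173,"ty": 45,"tz": 20,"wx": 0,"wy": 0,"wz": 0}
  ]
}}

```text
clock: 4.3
ee_pos: [0.5351, 0.0794, 0.2455]
eef_rot: [3.14, 0.0, 1.801]
ft_force: [-0.0, -0.2, -0.8]
finger_gap: 0.0155
gripper_force: 55.0
```

Request:
{"api": "jog_arm", "payload": {
  "commands": [
    {"tx": 34,"ty": 9,"tz": 20,"wx": 0,"wy": 0,"wz": 0},
    {"tx": 62,"ty": 16,"tz": 40,"wx": 0,"wy": 0,"wz": 0},
    {"tx": 80,"ty": 21,"tz": 60,"wx": 0,"wy": 0,"wz": 0},
    {"tx": 93,"ty": 24,"tz": 75,"wx": 0,"wy": 0,"wz": 0},
    {"tx": 93,"ty": 24,"tz": 75,"wx": 0,"wy": 0,"wz": 0}
  ]
}}

```text
clock: 4.72
ee_pos: [0.5353, 0.1763, 0.1674]
eef_rot: [-3.138, -0.001, 1.805]
ft_force: [-0.5, -1.5, -1.7]
finger_gap: 0.0154
gripper_force: 55.0
```

Run:
```python
from h import *
for _ in range(5): c=cam('wrist')
np.save('w3.npy',c,allow_pickle=True);save(c,'w3.png',(200,90,440,290),3.3)
s=robot.get_state();p=s['ee_pos'];print(p,s['eef_rot'])
q=lambda P:(proj(c,P)-[200,90])*3.3
print(q(p-[0,0,.0956]),q(p-[0,0,.0556]),q((.537,.174,.030)))
```

```text
[0.53797997 0.17262258 0.17134162] [3.14041964e+00 3.79974955e-04 1.79933059e+00]
[401.94045355 412.25112288] [402.05113193 473.6211743 ] [399.41772181 355.28620335]
```

View pics/w3.png

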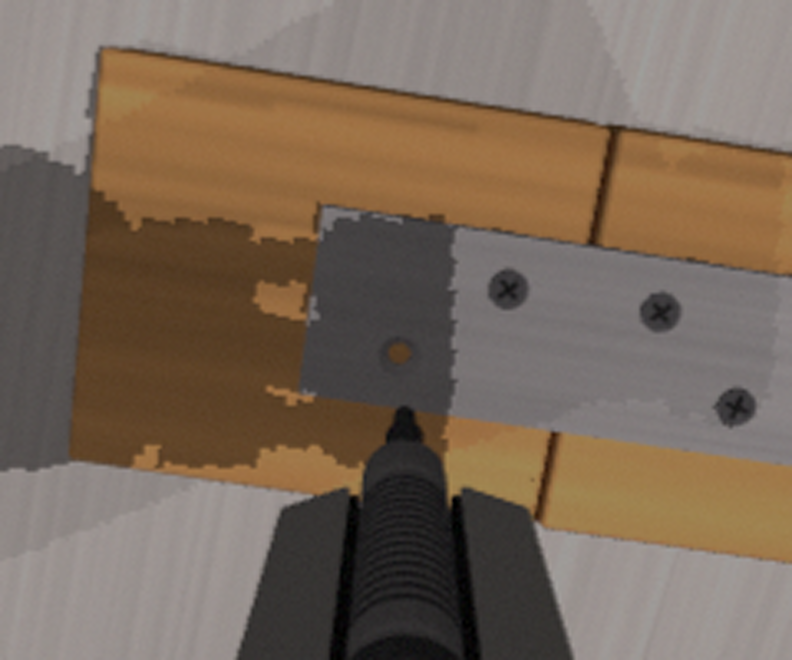

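The open hole is at (399,353) in the crop and the punch tip at (404,406). The punch is straight in the grip.

Run:
```python
from h import *
c=np.load('w3.npy',allow_pickle=True).item()
p=np.array([.538,.1726,.1713]);f=lambda x,y:(200+x/3.3,90+y/3.3)
T=atz(c,*f(404,406),p[2]-.0956);H=atz(c,*f(399,353),.029);print(T,H)
d=H-T;y=1.7995;print('tool mm',1e3*np.array([d[0]*np.cos(y)+d[1]*np.sin(y),d[0]*np.sin(y)-d[1]*np.cos(y)]),'tip-tcp',T-p)
```

```text
[0.53810081 0.174156   0.0757    ] [0.53680738 0.17433319 0.029     ]
tool mm [ 0.465817   -1.21958435] tip-tcp [ 0.00010081  0.001556   -0.0956    ]
```

Request:
{"api": "jog_arm", "payload": {
  "commands": [
    {"tx": 0.5,"ty": -1,"tz": 12,"wx": 0,"wy": 0,"wz": 0},
    {"tx": 0.5,"ty": -1,"tz": 24,"wx": 0,"wy": 0,"wz": 0},
    {"tx": 0.5,"ty": -1,"tz": 34,"wx": 0,"wy": 0,"wz": 0},
    {"tx": 0.5,"ty": -1,"tz": 34,"wx": 0,"wy": 0,"wz": 0},
    {"tx": 0.5,"ty": -1,"tz": 34,"wx": 0,"wy": 0,"wz": 0}
  ]
}}

```text
clock: 5.38
ee_pos: [0.5358, 0.1736, 0.1356]
eef_rot: [-3.14, -0.0, 1.801]
ft_force: [-0.4, -0.1, -1.6]
finger_gap: 0.0153
gripper_force: 55.0
```

Run:
```python
from h import *
for _ in range(5): c=cam('wrist')
np.save('w4.npy',c,allow_pickle=True);save(c,'w4.png',(260,150,380,240),6.6)
s=robot.get_state();p=s['ee_pos'];print(p,s['eef_rot'],s['ft_force'])
q=lambda P:(proj(c,P)-[260,150])*6.6
print(q(p+[.0001,.0015,-.0956]),q((.5368,.1743,.029)))
```

```text
[0.53653487 0.17400832 0.13693072] [ 3.14085913e+00 -8.85993246e-05  1.80074878e+00] [ 0.61378913  0.21217588 -0.72602112]
[410.81509027 415.32447201] [409.66609031 394.89934745]
```

View pics/w4.png

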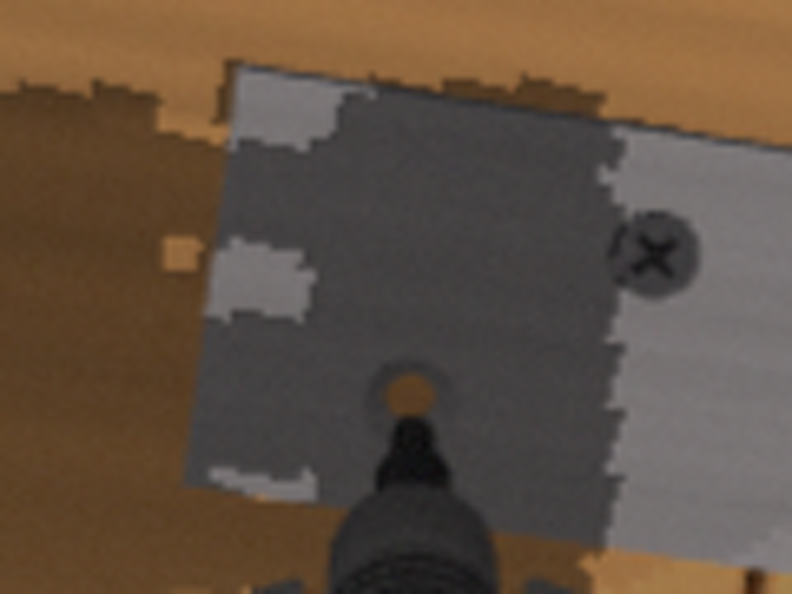

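The hole is at (410,395) and the nose end at (411,416), both as predicted. The visible nose end may be the 5 mm rim rather than the true tip, so I'll correct for that.

Run:
```python
from h import *
from scipy.optimize import minimize
c=np.load('w4.npy',allow_pickle=True).item()
p=np.array([.53653,.17401,.13693]);H=atz(c,260+410/6.6,150+395/6.6,.029)
o,_=ray(c,322,213);print('cam rel',o-p,'H',H)
tx=np.array([np.cos(1.8007),np.sin(1.8007),0]);ty=np.array([tx[1],-tx[0],0])
obs=416/6.6+150
for off in np.arange(-.003,.0031,.0005):
    b=p+tx*off-[0,0,.0956]
    top=min(proj(c,b+[0,0,z]+r*(np.cos(a)*tx+np.sin(a)*ty))[1] for z,r in[(0,.0005),(.002,.0025)] for a in np.linspace(0,6.28,60))
    print(off,round((top-150)*6.6,1))
d=H-p;print('H in tool',d@tx,d@ty)
```

```text
cam rel [-0.01766429  0.07541468  0.15505513] H [0.53684132 0.17429692 0.029     ]
-0.003 437.0
-0.0025 432.7
-0.002 428.5
-0.0015 424.2
-0.001 419.9
-0.0005 415.7
0.0 411.4
0.0005 407.1
0.001 402.9
0.0015000000000000005 398.6
0.002 394.3
0.0024999999999999996 390.0
0.003 385.7
H in tool 0.000208422432903966 0.0003685096393844282
```

Request:
{"api": "jog_arm", "payload": {
  "commands": [
    {"tx": 0.7,"ty": 0.2,"tz": 3,"wx": 0,"wy": 0,"wz": 0},
    {"tx": 0.7,"ty": 0.2,"tz": 6,"wx": 0,"wy": 0,"wz": 0},
    {"tx": 0.7,"ty": 0.2,"tz": 9,"wx": 0,"wy": 0,"wz": 0},
    {"tx": 0.7,"ty": 0.2,"tz": 11,"wx": 0,"wy": 0,"wz": 0},
    {"tx": 0.7,"ty": 0.2,"tz": 11,"wx": 0,"wy": 0,"wz": 0}
  ]
}}

```text
clock: 6.05
ee_pos: [0.536, 0.1744, 0.1249]
eef_rot: [-3.141, 0.0, 1.801]
ft_force: [-0.2, -0.1, -2.6]
finger_gap: 0.0155
gripper_force: 55.0
```

Request:
{"api": "jog_arm", "payload": {
  "commands": [
    {"tx": 0,"ty": 0,"tz": 0,"wx": 0,"wy": 0,"wz": 0},
    {"tx": 0,"ty": 0,"tz": 0,"wx": 0,"wy": 0,"wz": 0},
    {"tx": 0,"ty": 0,"tz": 0,"wx": 0,"wy": 0,"wz": 0}
  ]
}}

```text
clock: 6.3
ee_pos: [0.5364, 0.1746, 0.1257]
eef_rot: [3.141, -0.0, 1.801]
ft_force: [-0.2, -0.9, -3.0]
finger_gap: 0.0158
gripper_force: 55.0
```

Request:
{"api": "jog_arm", "payload": {
  "commands": [
    {"tx": 0,"ty": 0,"tz": 0.5,"wx": 0,"wy": 0,"wz": 0},
    {"tx": 0,"ty": 0,"tz": 1,"wx": 0,"wy": 0,"wz": 0},
    {"tx": 0,"ty": 0,"tz": 1,"wx": 0,"wy": 0,"wz": 0},
    {"tx": 0,"ty": 0,"tz": 1,"wx": 0,"wy": 0,"wz": 0}
  ]
}}

```text
clock: 6.63
ee_pos: [0.5363, 0.1746, 0.1245]
eef_rot: [3.142, -0.0, 1.801]
ft_force: [-0.2, -0.7, -1.4]
finger_gap: 0.0156
gripper_force: 55.0
```

Request:
{"api": "jog_arm", "payload": {
  "commands": [
    {"tx": 0,"ty": 0,"tz": 0.5,"wx": 0,"wy": 0,"wz": 0},
    {"tx": 0,"ty": 0,"tz": 1,"wx": 0,"wy": 0,"wz": 0},
    {"tx": 0,"ty": 0,"tz": 1,"wx": 0,"wy": 0,"wz": 0},
    {"tx": 0,"ty": 0,"tz": 1,"wx": 0,"wy": 0,"wz": 0}
  ]
}}

```text
clock: 6.97
ee_pos: [0.5363, 0.1746, 0.1235]
eef_rot: [3.142, -0.0, 1.801]
ft_force: [-1.3, 0.6, -1.8]
finger_gap: 0.0152
gripper_force: 55.0
```

Request:
{"api": "jog_arm", "payload": {
  "commands": [
    {"tx": 0,"ty": 0,"tz": 0.5,"wx": 0,"wy": 0,"wz": 0},
    {"tx": 0,"ty": 0,"tz": 1,"wx": 0,"wy": 0,"wz": 0},
    {"tx": 0,"ty": 0,"tz": 1,"wx": 0,"wy": 0,"wz": 0},
    {"tx": 0,"ty": 0,"tz": 1,"wx": 0,"wy": 0,"wz": 0}
  ]
}}

```text
clock: 7.3
ee_pos: [0.5364, 0.1746, 0.1226]
eef_rot: [3.141, -0.0, 1.801]
ft_force: [-0.3, 0.1, 2.0]
finger_gap: 0.0152
gripper_force: 55.0
```

Request:
{"api": "jog_arm", "payload": {
  "commands": [
    {"tx": 0,"ty": 0,"tz": 0.5,"wx": 0,"wy": 0,"wz": 0},
    {"tx": 0,"ty": 0,"tz": 1,"wx": 0,"wy": 0,"wz": 0},
    {"tx": 0,"ty": 0,"tz": 1,"wx": 0,"wy": 0,"wz": 0},
    {"tx": 0,"ty": 0,"tz": 1,"wx": 0,"wy": 0,"wz": 0}
  ]
}}

```text
clock: 7.63
ee_pos: [0.5364, 0.1747, 0.1215]
eef_rot: [3.141, -0.0, 1.801]
ft_force: [-0.1, 0.3, 1.3]
finger_gap: 0.0155
gripper_force: 55.0
```

Contact came at TCP z of about 0.123, which is wood level; the plate would have been met at about 0.1275. The point is in the hole, so I press on.

Request:
{"api": "jog_arm", "payload": {
  "commands": [
    {"tx": 0,"ty": 0,"tz": 0.5,"wx": 0,"wy": 0,"wz": 0},
    {"tx": 0,"ty": 0,"tz": 1,"wx": 0,"wy": 0,"wz": 0},
    {"tx": 0,"ty": 0,"tz": 1,"wx": 0,"wy": 0,"wz": 0},
    {"tx": 0,"ty": 0,"tz": 1,"wx": 0,"wy": 0,"wz": 0}
  ]
}}

```text
clock: 7.97
ee_pos: [0.5364, 0.1746, 0.1205]
eef_rot: [3.142, -0.0, 1.801]
ft_force: [-0.1, 0.3, 1.7]
finger_gap: 0.0153
gripper_force: 55.0
```

Request:
{"api": "jog_arm", "payload": {
  "commands": [
    {"tx": 0,"ty": 0,"tz": 0.5,"wx": 0,"wy": 0,"wz": 0},
    {"tx": 0,"ty": 0,"tz": 1,"wx": 0,"wy": 0,"wz": 0},
    {"tx": 0,"ty": 0,"tz": 1,"wx": 0,"wy": 0,"wz": 0},
    {"tx": 0,"ty": 0,"tz": 1,"wx": 0,"wy": 0,"wz": 0}
  ]
}}

```text
clock: 8.3
ee_pos: [0.5363, 0.1746, 0.1195]
eef_rot: [3.142, -0.0, 1.801]
ft_force: [0.3, -0.5, 2.0]
finger_gap: 0.0156
gripper_force: 55.0
```

Request:
{"api": "jog_arm", "payload": {
  "commands": [
    {"tx": 0,"ty": 0,"tz": 0.5,"wx": 0,"wy": 0,"wz": 0},
    {"tx": 0,"ty": 0,"tz": 1,"wx": 0,"wy": 0,"wz": 0},
    {"tx": 0,"ty": 0,"tz": 1,"wx": 0,"wy": 0,"wz": 0},
    {"tx": 0,"ty": 0,"tz": 1,"wx": 0,"wy": 0,"wz": 0}
  ]
}}

```text
clock: 8.63
ee_pos: [0.5363, 0.1746, 0.1185]
eef_rot: [3.142, -0.0, 1.801]
ft_force: [0.2, 0.3, 1.5]
finger_gap: 0.0157
gripper_force: 55.0
```

Request:
{"api": "jog_arm", "payload": {
  "commands": [
    {"tx": 0,"ty": 0,"tz": 0.5,"wx": 0,"wy": 0,"wz": 0},
    {"tx": 0,"ty": 0,"tz": 1,"wx": 0,"wy": 0,"wz": 0},
    {"tx": 0,"ty": 0,"tz": 1,"wx": 0,"wy": 0,"wz": 0},
    {"tx": 0,"ty": 0,"tz": 1,"wx": 0,"wy": 0,"wz": 0}
  ]
}}

```text
clock: 8.97
ee_pos: [0.5363, 0.1746, 0.1175]
eef_rot: [-3.142, -0.0, 1.801]
ft_force: [0.4, 0.2, 2.2]
finger_gap: 0.0156
gripper_force: 55.0
```

Request:
{"api": "jog_arm", "payload": {
  "commands": [
    {"tx": 0,"ty": 0,"tz": 0.5,"wx": 0,"wy": 0,"wz": 0},
    {"tx": 0,"ty": 0,"tz": 1,"wx": 0,"wy": 0,"wz": 0},
    {"tx": 0,"ty": 0,"tz": 1,"wx": 0,"wy": 0,"wz": 0},
    {"tx": 0,"ty": 0,"tz": 1,"wx": 0,"wy": 0,"wz": 0}
  ]
}}

```text
clock: 9.3
ee_pos: [0.5363, 0.1746, 0.1165]
eef_rot: [3.142, -0.0, 1.801]
ft_force: [0.4, 0.4, 2.4]
finger_gap: 0.0157
gripper_force: 55.0
```

Request:
{"api": "jog_arm", "payload": {
  "commands": [
    {"tx": 0,"ty": 0,"tz": 0.5,"wx": 0,"wy": 0,"wz": 0},
    {"tx": 0,"ty": 0,"tz": 1,"wx": 0,"wy": 0,"wz": 0},
    {"tx": 0,"ty": 0,"tz": 1,"wx": 0,"wy": 0,"wz": 0},
    {"tx": 0,"ty": 0,"tz": 1,"wx": 0,"wy": 0,"wz": 0}
  ]
}}

```text
clock: 9.63
ee_pos: [0.5363, 0.1746, 0.1156]
eef_rot: [3.142, -0.0, 1.801]
ft_force: [-0.2, -0.0, 3.7]
finger_gap: 0.0151
gripper_force: 55.0
```

Request:
{"api": "jog_arm", "payload": {
  "commands": [
    {"tx": 0,"ty": 0,"tz": 0.5,"wx": 0,"wy": 0,"wz": 0},
    {"tx": 0,"ty": 0,"tz": 1,"wx": 0,"wy": 0,"wz": 0},
    {"tx": 0,"ty": 0,"tz": 1,"wx": 0,"wy": 0,"wz": 0},
    {"tx": 0,"ty": 0,"tz": 1,"wx": 0,"wy": 0,"wz": 0}
  ]
}}

```text
clock: 9.97
ee_pos: [0.5364, 0.1747, 0.1146]
eef_rot: [3.141, -0.0, 1.801]
ft_force: [0.0, -0.7, 5.1]
finger_gap: 0.015
gripper_force: 55.0
```

Request:
{"api": "jog_arm", "payload": {
  "commands": [
    {"tx": 0,"ty": 0,"tz": 0.5,"wx": 0,"wy": 0,"wz": 0},
    {"tx": 0,"ty": 0,"tz": 1,"wx": 0,"wy": 0,"wz": 0},
    {"tx": 0,"ty": 0,"tz": 1,"wx": 0,"wy": 0,"wz": 0},
    {"tx": 0,"ty": 0,"tz": 1,"wx": 0,"wy": 0,"wz": 0}
  ]
}}

```text
clock: 10.3
ee_pos: [0.5364, 0.1746, 0.1137]
eef_rot: [3.141, -0.0, 1.801]
ft_force: [-0.6, -0.2, 6.1]
finger_gap: 0.0153
gripper_force: 55.0
```

Request:
{"api": "jog_arm", "payload": {
  "commands": [
    {"tx": 0,"ty": 0,"tz": 0.5,"wx": 0,"wy": 0,"wz": 0},
    {"tx": 0,"ty": 0,"tz": 1,"wx": 0,"wy": 0,"wz": 0},
    {"tx": 0,"ty": 0,"tz": 1,"wx": 0,"wy": 0,"wz": 0},
    {"tx": 0,"ty": 0,"tz": 1,"wx": 0,"wy": 0,"wz": 0}
  ]
}}

```text
clock: 10.63
ee_pos: [0.5365, 0.1746, 0.1128]
eef_rot: [3.141, 0.0, 1.801]
ft_force: [-0.8, -1.9, 8.2]
finger_gap: 0.0154
gripper_force: 55.0
```

Request:
{"api": "jog_arm", "payload": {
  "commands": [
    {"tx": 0,"ty": 0,"tz": 0.5,"wx": 0,"wy": 0,"wz": 0},
    {"tx": 0,"ty": 0,"tz": 1,"wx": 0,"wy": 0,"wz": 0},
    {"tx": 0,"ty": 0,"tz": 1,"wx": 0,"wy": 0,"wz": 0},
    {"tx": 0,"ty": 0,"tz": 1,"wx": 0,"wy": 0,"wz": 0}
  ]
}}

```text
clock: 10.97
ee_pos: [0.5365, 0.1747, 0.1119]
eef_rot: [3.141, 0.0, 1.801]
ft_force: [-1.6, -0.5, 9.9]
finger_gap: 0.0154
gripper_force: 55.0
```

Request:
{"api": "jog_arm", "payload": {
  "commands": [
    {"tx": 0,"ty": 0,"tz": 0.5,"wx": 0,"wy": 0,"wz": 0},
    {"tx": 0,"ty": 0,"tz": 1,"wx": 0,"wy": 0,"wz": 0},
    {"tx": 0,"ty": 0,"tz": 1,"wx": 0,"wy": 0,"wz": 0},
    {"tx": 0,"ty": 0,"tz": 1,"wx": 0,"wy": 0,"wz": 0}
  ]
}}

```text
clock: 11.3
ee_pos: [0.5366, 0.1747, 0.111]
eef_rot: [3.141, 0.0, 1.801]
ft_force: [-1.9, -1.5, 12.4]
finger_gap: 0.0156
gripper_force: 55.0
```

Request:
{"api": "jog_arm", "payload": {
  "commands": [
    {"tx": 0,"ty": 0,"tz": 0.5,"wx": 0,"wy": 0,"wz": 0},
    {"tx": 0,"ty": 0,"tz": 1,"wx": 0,"wy": 0,"wz": 0},
    {"tx": 0,"ty": 0,"tz": 1,"wx": 0,"wy": 0,"wz": 0},
    {"tx": 0,"ty": 0,"tz": 1,"wx": 0,"wy": 0,"wz": 0}
  ]
}}

```text
clock: 11.63
ee_pos: [0.5365, 0.1747, 0.1099]
eef_rot: [3.141, 0.0, 1.801]
ft_force: [-0.9, -1.1, 8.6]
finger_gap: 0.015
gripper_force: 55.0
```

Request:
{"api": "jog_arm", "payload": {
  "commands": [
    {"tx": 0,"ty": 0,"tz": 0.5,"wx": 0,"wy": 0,"wz": 0},
    {"tx": 0,"ty": 0,"tz": 0.8,"wx": 0,"wy": 0,"wz": 0},
    {"tx": 0,"ty": 0,"tz": 0.8,"wx": 0,"wy": 0,"wz": 0}
  ]
}}

```text
clock: 11.88
ee_pos: [0.5364, 0.1746, 0.1088]
eef_rot: [3.141, 0.0, 1.801]
ft_force: [0.3, -0.7, 4.8]
finger_gap: 0.0157
gripper_force: 55.0
```

It snapped: the force fell from 12.4 N to 4.8 N. I ease off and lift.

Request:
{"api": "jog_arm", "payload": {
  "commands": [
    {"tx": 0,"ty": 0,"tz": -8,"wx": 0,"wy": 0,"wz": 0},
    {"tx": 0,"ty": 0,"tz": -18,"wx": 0,"wy": 0,"wz": 0},
    {"tx": 0,"ty": 0,"tz": -35,"wx": 0,"wy": 0,"wz": 0},
    {"tx": 0,"ty": 0,"tz": -60,"wx": 0,"wy": 0,"wz": 0},
    {"tx": 0,"ty": 0,"tz": -90,"wx": 0,"wy": 0,"wz": 0}
  ]
}}

```text
clock: 12.3
ee_pos: [0.5353, 0.1744, 0.1992]
eef_rot: [-3.139, -0.0, 1.801]
ft_force: [1.0, -0.3, -1.3]
finger_gap: 0.0155
gripper_force: 55.0
```

Request:
{"api": "jog_arm", "payload": {
  "commands": [
    {"tx": -15,"ty": -4,"tz": -30,"wx": 0,"wy": 0,"wz": 0},
    {"tx": -40,"ty": -10,"tz": -55,"wx": 0,"wy": 0,"wz": 0},
    {"tx": -70,"ty": -18,"tz": -67,"wx": 0,"wy": 0,"wz": 0},
    {"tx": -105,"ty": -27,"tz": -67,"wx": 0,"wy": 0,"wz": 0},
    {"tx": -140,"ty": -36,"tz": -67,"wx": 0,"wy": 0,"wz": 0}
  ]
}}

```text
clock: 12.72
ee_pos: [0.533, 0.0291, 0.2675]
eef_rot: [3.14, 0.0, 1.802]
ft_force: [1.2, -0.9, -1.1]
finger_gap: 0.0159
gripper_force: 55.0
```

Request:
{"api": "jog_arm", "payload": {
  "commands": [
    {"tx": -35,"ty": -9,"tz": 0,"wx": 0,"wy": 0,"wz": 0},
    {"tx": -70,"ty": -18,"tz": 0,"wx": 0,"wy": 0,"wz": 0},
    {"tx": -105,"ty": -27,"tz": 0,"wx": 0,"wy": 0,"wz": 0},
    {"tx": -140,"ty": -36,"tz": 0,"wx": 0,"wy": 0,"wz": 0},
    {"tx": -172,"ty": -44,"tz": 0,"wx": 0,"wy": 0,"wz": 0}
  ]
}}

```text
clock: 13.13
ee_pos: [0.5288, -0.1495, 0.2665]
eef_rot: [3.141, 0.0, 1.8]
ft_force: [1.1, 1.2, -1.2]
finger_gap: 0.0156
gripper_force: 55.0
```

Request:
{"api": "jog_arm", "payload": {
  "commands": [
    {"tx": -32,"ty": -8,"tz": 0,"wx": 0,"wy": 0,"wz": 0},
    {"tx": -60,"ty": -15,"tz": 0,"wx": 0,"wy": 0,"wz": 0},
    {"tx": -88,"ty": -22.4,"tz": 0,"wx": 0,"wy": 0,"wz": 0},
    {"tx": -88.4,"ty": -22.4,"tz": 0,"wx": 0,"wy": 0,"wz": 0},
    {"tx": -88.4,"ty": -22.4,"tz": 0,"wx": 0,"wy": 0,"wz": 0}
  ]
}}

```text
clock: 13.55
ee_pos: [0.5273, -0.24, 0.2659]
eef_rot: [-3.141, -0.0, 1.798]
ft_force: [-0.3, 0.8, -2.4]
finger_gap: 0.0155
gripper_force: 55.0
```

Request:
{"api": "jog_arm", "payload": {
  "commands": [
    {"tx": 0,"ty": 0,"tz": 15,"wx": 0,"wy": 0,"wz": 0},
    {"tx": 0,"ty": 0,"tz": 35,"wx": 0,"wy": 0,"wz": 0},
    {"tx": 0,"ty": 0,"tz": 55,"wx": 0,"wy": 0,"wz": 0},
    {"tx": 0,"ty": 0,"tz": 75,"wx": 0,"wy": 0,"wz": 0},
    {"tx": 0,"ty": 0,"tz": 75,"wx": 0,"wy": 0,"wz": 0}
  ]
}}

```text
clock: 13.97
ee_pos: [0.5263, -0.2366, 0.1878]
eef_rot: [-3.138, -0.003, 1.803]
ft_force: [-1.7, 0.8, -3.1]
finger_gap: 0.0154
gripper_force: 55.0
```

Run:
```python
from h import *
for _ in range(5): c=cam('wrist')
np.save('w5.npy',c,allow_pickle=True);save(c,'w5.png',(230,80,410,290),2.8)
s=robot.get_state();p=s['ee_pos'];print(p,s['eef_rot'],s['ft_force'])
d=np.array([.528,-.2384,0])-p;y=s['eef_rot'][2];print('to go mm tool',1e3*(d[0]*np.cos(y)+d[1]*np.sin(y)),1e3*(d[0]*np.sin(y)-d[1]*np.cos(y)))
q=lambda P:(proj(c,P)-[230,80])*2.8
tx=np.array([np.cos(y),np.sin(y),0])
print('rim',q(p+tx*.002-[0,0,.0936]),'shoulder',q(p-tx*.0005-[0,0,.0556]),'hole mouth',q((.5279,-.2388,.06)))
```

```text
[ 0.52865978 -0.23837861  0.19228046] [3.13994865e+00 1.00135556e-03 1.80122223e+00] [ 0.2621387  -0.62279276 -0.69178384]
to go mm tool 0.12986664606243475 -0.647227003830737
rim [256.18411179 372.68844355] shoulder [256.2649198  431.81441346] hole mouth [253.36350916 342.52741833]
```

View pics/w5.png

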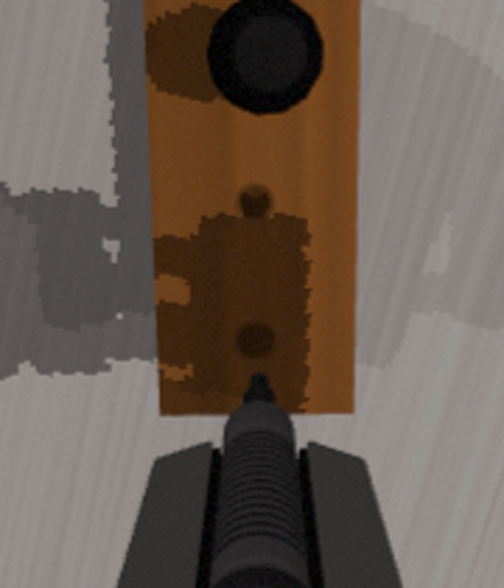

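The block hole is at (255,340) and the nose end at (259,373), so the tip sits about 0.8 mm to the right of the hole. I correct ty by -0.8 and tx by +0.4, then insert.

Request:
{"api": "jog_arm", "payload": {
  "commands": [
    {"tx": 0.4,"ty": -0.8,"tz": 10,"wx": 0,"wy": 0,"wz": 0},
    {"tx": 0.4,"ty": -0.8,"tz": 20,"wx": 0,"wy": 0,"wz": 0},
    {"tx": 0.4,"ty": -0.8,"tz": 27,"wx": 0,"wy": 0,"wz": 0},
    {"tx": 0.4,"ty": -0.8,"tz": 27,"wx": 0,"wy": 0,"wz": 0},
    {"tx": 0.4,"ty": -0.8,"tz": 27,"wx": 0,"wy": 0,"wz": 0}
  ]
}}

```text
clock: 14.63
ee_pos: [0.5266, -0.2383, 0.163]
eef_rot: [-3.141, -0.001, 1.801]
ft_force: [0.7, 0.0, -0.9]
finger_gap: 0.0152
gripper_force: 55.0
```

Request:
{"api": "jog_arm", "payload": {
  "commands": [
    {"tx": 0,"ty": 0,"tz": 3,"wx": 0,"wy": 0,"wz": 0},
    {"tx": 0,"ty": 0,"tz": 6,"wx": 0,"wy": 0,"wz": 0},
    {"tx": 0,"ty": 0,"tz": 10,"wx": 0,"wy": 0,"wz": 0},
    {"tx": 0,"ty": 0,"tz": 13,"wx": 0,"wy": 0,"wz": 0},
    {"tx": 0,"ty": 0,"tz": 13,"wx": 0,"wy": 0,"wz": 0}
  ]
}}

```text
clock: 15.05
ee_pos: [0.5267, -0.2383, 0.15]
eef_rot: [-3.141, -0.001, 1.801]
ft_force: [-0.4, -0.9, -1.8]
finger_gap: 0.0151
gripper_force: 55.0
```

Request:
{"api": "jog_arm", "payload": {
  "commands": [
    {"tx": 0,"ty": 0.8,"tz": 3,"wx": 0,"wy": 0,"wz": 0},
    {"tx": 0,"ty": 0.8,"tz": 6,"wx": 0,"wy": 0,"wz": 0},
    {"tx": 0,"ty": 0.8,"tz": 9,"wx": 0,"wy": 0,"wz": 0},
    {"tx": 0,"ty": 0.8,"tz": 12,"wx": 0,"wy": 0,"wz": 0},
    {"tx": 0,"ty": 0.8,"tz": 12,"wx": 0,"wy": 0,"wz": 0}
  ]
}}

```text
clock: 15.47
ee_pos: [0.5275, -0.2381, 0.138]
eef_rot: [-3.141, -0.001, 1.801]
ft_force: [-1.1, -0.7, -1.2]
finger_gap: 0.0149
gripper_force: 55.0
```

Request:
{"api": "jog_arm", "payload": {
  "commands": [
    {"tx": 0,"ty": 0,"tz": 3,"wx": 0,"wy": 0,"wz": 0},
    {"tx": 0,"ty": 0,"tz": 6,"wx": 0,"wy": 0,"wz": 0},
    {"tx": 0,"ty": 0,"tz": 9,"wx": 0,"wy": 0,"wz": 0},
    {"tx": 0,"ty": 0,"tz": 9,"wx": 0,"wy": 0,"wz": 0}
  ]
}}

```text
clock: 15.8
ee_pos: [0.5275, -0.2382, 0.129]
eef_rot: [-3.141, -0.001, 1.801]
ft_force: [-0.0, 0.2, -1.3]
finger_gap: 0.0152
gripper_force: 55.0
```

Request:
{"api": "jog_arm", "payload": {
  "commands": [
    {"tx": 0,"ty": 0.4,"tz": 3,"wx": 0,"wy": 0,"wz": 0},
    {"tx": 0,"ty": 0.4,"tz": 6,"wx": 0,"wy": 0,"wz": 0},
    {"tx": 0,"ty": 0.4,"tz": 9,"wx": 0,"wy": 0,"wz": 0},
    {"tx": 0,"ty": 0.4,"tz": 11,"wx": 0,"wy": 0,"wz": 0},
    {"tx": 0,"ty": 0.4,"tz": 11,"wx": 0,"wy": 0,"wz": 0}
  ]
}}

```text
clock: 16.22
ee_pos: [0.5279, -0.238, 0.1181]
eef_rot: [-3.141, -0.001, 1.801]
ft_force: [-0.2, -0.0, -1.4]
finger_gap: 0.0149
gripper_force: 55.0
```

Request:
{"api": "jog_arm", "payload": {
  "commands": [
    {"tx": 0,"ty": 0,"tz": 1,"wx": 0,"wy": 0,"wz": 0},
    {"tx": 0,"ty": 0,"tz": 1.5,"wx": 0,"wy": 0,"wz": 0},
    {"tx": 0,"ty": 0,"tz": 1.5,"wx": 0,"wy": 0,"wz": 0}
  ]
}}

```text
clock: 16.47
ee_pos: [0.5282, -0.2381, 0.1172]
eef_rot: [3.142, -0.0, 1.801]
ft_force: [0.8, 0.5, -1.9]
finger_gap: 0.0155
gripper_force: 55.0
```

Request:
{"api": "jog_arm", "payload": {
  "commands": [
    {"tx": 0,"ty": 0,"tz": 0.7,"wx": 0,"wy": 0,"wz": 0},
    {"tx": 0,"ty": 0,"tz": 0.7,"wx": 0,"wy": 0,"wz": 0},
    {"tx": 0,"ty": 0,"tz": 0.7,"wx": 0,"wy": 0,"wz": 0}
  ]
}}

```text
clock: 16.72
ee_pos: [0.5282, -0.2381, 0.1165]
eef_rot: [3.142, -0.0, 1.801]
ft_force: [0.3, 1.2, -1.7]
finger_gap: 0.0158
gripper_force: 55.0
```

Request:
{"api": "jog_arm", "payload": {
  "commands": [
    {"tx": 0,"ty": 0,"tz": 0.5,"wx": 0,"wy": 0,"wz": 0},
    {"tx": 0,"ty": 0,"tz": 0.5,"wx": 0,"wy": 0,"wz": 0},
    {"tx": 0,"ty": 0,"tz": 0.5,"wx": 0,"wy": 0,"wz": 0}
  ]
}}

```text
clock: 16.97
ee_pos: [0.5282, -0.2381, 0.116]
eef_rot: [3.142, -0.0, 1.801]
ft_force: [0.3, -0.0, -1.6]
finger_gap: 0.0154
gripper_force: 55.0
```

Request:
{"api": "jog_arm", "payload": {
  "commands": [
    {"tx": 0,"ty": 0,"tz": 0.3,"wx": 0,"wy": 0,"wz": 0},
    {"tx": 0,"ty": 0,"tz": 0.3,"wx": 0,"wy": 0,"wz": 0}
  ]
}}

```text
clock: 17.13
ee_pos: [0.5281, -0.2382, 0.1157]
eef_rot: [-3.142, -0.0, 1.801]
ft_force: [-0.4, 0.1, -1.8]
finger_gap: 0.015
gripper_force: 55.0
```

Request:
{"api": "jog_arm", "payload": {
  "commands": [
    {"tx": 0,"ty": 0,"tz": 0,"wx": 0,"wy": 0,"wz": 0},
    {"tx": 0,"ty": 0,"tz": 0,"wx": 0,"wy": 0,"wz": 0},
    {"tx": 0,"ty": 0,"tz": 0,"wx": 0,"wy": 0,"wz": 0},
    {"tx": 0,"ty": 0,"tz": 0,"wx": 0,"wy": 0,"wz": 0},
    {"tx": 0,"ty": 0,"tz": 0,"wx": 0,"wy": 0,"wz": 0}
  ],
  "jaw": 0.6
}}

```text
clock: 17.55
ee_pos: [0.5282, -0.2382, 0.1158]
eef_rot: [3.141, 0.0, 1.801]
ft_force: [-0.3, 0.9, -0.4]
finger_gap: 0.0454
gripper_force: 0.0
```

Request:
{"api": "jog_arm", "payload": {
  "commands": [
    {"tx": 0,"ty": 0,"tz": 0,"wx": 0,"wy": 0,"wz": 0},
    {"tx": 0,"ty": 0,"tz": -15,"wx": 0,"wy": 0,"wz": 0},
    {"tx": 0,"ty": 0,"tz": -40,"wx": 0,"wy": 0,"wz": 0},
    {"tx": 0,"ty": 0,"tz": -75,"wx": 0,"wy": 0,"wz": 0},
    {"tx": 0,"ty": 0,"tz": -110,"wx": 0,"wy": 0,"wz": 0}
  ]
}}

```text
clock: 17.97
ee_pos: [0.5276, -0.2378, 0.2265]
eef_rot: [-3.14, -0.001, 1.801]
ft_force: [0.8, -0.1, -0.0]
finger_gap: 0.0564
gripper_force: 0.0
```

Run:
```python
from h import *
for _ in range(6): c=cam('wrist')
save(c,'w6.png',k=1.25)
b=cam('scene');t=cam('top')
o=np.zeros((400,640,3),np.uint8)
A=np.load('sc0.npy',allow_pickle=True).item()
def cr(c):return cv2.resize(c['image'][190:290,215:295,::-1],None,fx=3,fy=3)
W=cv2.resize(c['image'][30:280,200:440,::-1],None,fx=1.2,fy=1.2)
o=np.zeros((300,240*2+288,3),np.uint8);o[:,:240]=cr(A);o[:,240:480]=cr(b);o[:,480:]=W
cv2.imwrite('pics/end.png',o)
print(robot.get_state()['ee_pos'])
```

```text
[ 0.52761054 -0.23799489  0.22451267]
```

View pics/end.png

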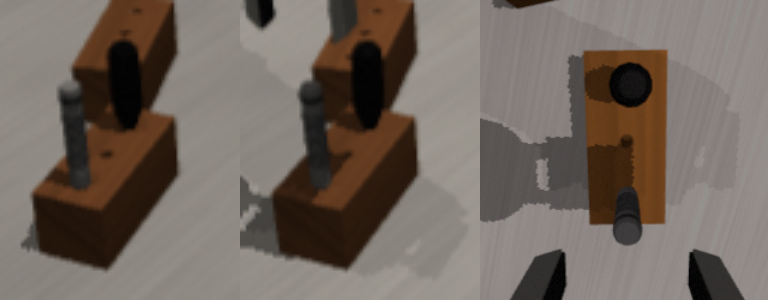

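The punch stands at the same pixels as at the start: the cap is at (311,88) minus 240, against (70,88). It is upright and home, and the gripper is clear.

```bash
python3 -c "
from cell import ticket; print(ticket.sign_off())"
```

```text
the job is handed in; nothing more can be done
None
```

The punch snapped in the plate's open hole (force dropped from 12.4 N to 4.8 N), stands upright and home in its own block hole, and the job is handed in at about 18 s; sign-off returned no verdict.

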